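Set the ink grinder four clicks up and start it

ROBOT

A 7-joint arm with a two-finger parallel gripper is mounted at the origin on a cart in front of the work surface, level with it; the furniture and walls round the work are solid. World frame = base frame: x ahead of the robot, y to its left, z up, the work surface at z = 0. Lengths are in mm, angles in rad, forces in N, time in s.
With the tool pointing down it reaches from about 400 to 900 mm from the base axis. Payload 5.6 kg.
Tool frame: the origin (TCP) lies midway between the tips of the shut fingers; the grasp point (between the pads) lies 19 mm behind it; x points along the fingers, y is the direction in which the jaws open and shut, and the axes are right-handed (so a half turn about x gives the same grasp; the last joint's range is limited). The gripper opens to 92 mm and grips with 3 to 60 N. Pads are 20 mm wide; open, the fingers measure 128 mm over their backs; the gripper's body (75 mm by 189 mm) begins 69 mm behind the grasp point.
Start: joints at [1.229, 0.468, -0.012, 1.603, 0.006, 1.071, -0.056], TCP at [191.301, -621.219, 214.592] pointing down, gripper open.
Joint ranges: [-2.53, 2.53], [-0.31, 2.02], [-1.57, 1.55], [0.28, 2.44], [-1.29, 4.43], [0.15, 1.84], [-2.92, 2.92]. Speed limits (rad/s): [2.57, 2.57, 3.14, 3.14, 3.14, 3.14, 3.14].

INTERFACE

Orientations are given as a rotation vector (axis times angle).
In Python, from cell import robot, grip, kin, viewer gives the robot as it stands. Calls block until the motion is done:
- robot.movep(position, orientation): joint-space move of the TCP to a pose.
- robot.servo_line(position, feed=150, rotation=None): straight line of the TCP; rotation=None keeps the orientation; feed is the mean speed in mm/s.
- robot.goto_joints(angles): joint-space move.
- grip(opening, newtons=None): opening from 0.0 (shut) to 1.0 (fully open); newtons is the grip in N (None keeps the last); returns when the fingers have stopped.
- robot.hold(seconds).
- kin.ik(position, orientation): joint angles nearest the present ones, or None.
- robot.observe(): the state.
- viewer.read_camera(name): name is "scene" or "top" or "wrist"; returns the picture (384x512x3 uint8, red, green, blue); there is no depth.
- viewer.camera_info(name): a dict with "camera_matrix" (3x3 intrinsics, pixels), "k1" (the pictures are not rectified: a ray, as slopes to the right and down, at radius r is drawn at 1 + k1 r^2 times it, then the intrinsics apply), "R" (3x3) and "t" (3): a world point X has camera coordinates R X + t. Camera axes: x right, y down, z forward; pixel columns grow to the right and rows downward; lengths in mm; the calibration is good to about 2 mm. A picture is of the moment at which its call begins: read the wrist's pose just before it. camera_info takes no time and is no camera call; for the wrist camera it gives the pose at the moment of the call.
A pose or a line that the arm cannot do raises robot.IKError and nothing moves.
- robot.job_done(): hands the job in, once; it reports no verdict.
Trained networks look in the newest picture that a camera, given by its name, has taken for a name from the list of things; names that differ only in an ending like _2 or _b are one class to them, and where a whole thing is asked for, a point or a joint stands for the part that bears it (a point fixed in the world has none). Each returns a list of dicts, best first, with "confidence" (0 to 1); they miss things now and then, are a little off and sometimes report something else, mostly with a low value. They report only what shows in the picture. A call takes as long as a camera call.
- viewer.silhouettes(name, camera): "mask" (384x512 bool, what is visible of it).
- viewer.pinpoint(name, camera): "at" ([x, y, z] in mm, in the coordinates of the camera as it stood for that picture, good to about 4 mm: a listed point, or the origin of a listed thing).
The state is a dict: "t": time; "joints": joint angles; "joint_velocities": joint speeds; "joint_torque": joint torques, N m; "tcp_pos": TCP position; "tcp_rot": TCP orientation; "contact_force": force on the tool from outside, world axes, zero at the start; "wrist_torque": the same for the moment, N m; "grip_width": opening from 0.0 (shut) to 1.0 (fully open).
Only numpy, scipy, OpenCV 4.12 (cv2) and the standard library are available. Lean on these libraries where they do the work, as an engineer would, in place of code of your own. Each camera call takes 0.05 s, during which the arm holds its last target.

TASK

The electric ink grinder is set too slow: with a fingertip, push the orange lug on its black click dial clockwise (seen from above) by exactly four clicks from where it stands now, never past the fourth, and then press the green start button all the way down and let it go. Only push and press: do not pinch the lug, do not lift, tip or shove the grinder out of its place, and leave the things around it alone.

Things in the scene. Friction and masses are not known exactly. Their poses are not given: they have to be found in the camera images.
- grinder: white box-shaped ink grinder, 214 x 180 x 45 mm, 2.5 kg, loose, standing on a wooden board 8 mm thick. Origin: on its underside, right below the dial's axis. x points to its rear, y to its left, z up; the box runs in x from -64 to +150 mm, in y from -116 to +64 mm. Dial front left, start button at (-28, -85) mm, at the rear a blue pan round (98, -26) mm with a steel arm holding an ink stick (top 104 mm above the table)
- dial (a joint): turn of the dial in rad, growing clockwise seen from above. Click stops every 20 degrees (0.349 rad): 0, 0.349 ... 3.49 (end stop); it starts settled in one of the four lowest. Between stops it resists (about 3 N at the lug), then snaps into the next stop and stays. Azimuth of the lug about the dial's axis, anticlockwise from the grinder's x: 200 degrees minus this value
- lug (a point): middle of the orange finger lug with black rubber cheeks on the dial: 26 mm long radially (20 to 46 mm off the axis), 14 mm wide, top 91 mm above the table. The point is 33 mm off the dial's axis, 76 mm above the table; the black dial disc has 48 mm radius, its upper face is 64 mm above the table. Its own x points from the lug to the axis; turning clockwise moves the lug along its own +y
- dial_mark (a point): point on the dial's upper face under the lug's outer end, 50 mm off the axis; it moves 64 mm (straight-line) when the dial turns four clicks
- lug_pushed_cheek: black rubber pad on the side of the lug to push against when turning clockwise (the anticlockwise side), 20 mm long, 22 mm high; origin on the dial's axis, 54 mm above the table
- lug_far_cheek: the same pad on the opposite, clockwise side of the lug; origin on the dial's axis. Touching both pads at once counts as pinching
- start_button (a joint): travel of the start button in m: 0 up, 0.006 fully down (4 N); it springs back when let go
- start_button_top (a point): centre of the top of the round green start button (28 mm diameter), press straight down; 75 mm above the table
- grinder_rear (a point): point on the grinder's top near its rear edge
- stone_seal: grey-green upright stone seal, 24 x 24 x 55 mm, loose, on the board left of the grinder; origin at its underside. A bystander
- ink_stick_c: black ink stick lying on the board left of the grinder, 22 x 85 x 10 mm, loose; origin at its underside. A bystander
- tape_roll: roll of masking tape lying flat, 82 mm across, 18 mm high, loose; a bystander
- seal_a: brown stone seal with a round top, 20 x 20 x 54 mm, loose; a bystander
- seal_paste_tin: round red tin, 69 mm across, 22 mm high, loose; a bystander
- board: flat wooden board, 230 x 272 x 8 mm, fixed to the table, on which the grinder, the grey-green seal and an ink stick stand; origin on its underside below the dial's axis, axes as the grinder's
- ink_dish: small white porcelain ink dish, 83 mm across, 17 mm high, loose; a bystander

How it is judged:
By the outcome, as a careful person would: the job done as asked, in the order asked, and still so for the second after the job is handed in, with the robot touching nothing.
It also fails if it takes over 45 s, if anything falls off the work surface, if the arm or the gripper's body presses on something with over 40 N, if the wrist force passes 120 N, or if a joint passes its speed limit or range.

## Working session

There is one attempt and no reset: what is moved stays moved. The work goes in short steps, each a Python script; the robot and the scene stay as the last script left them, time stands still between calls to the robot, and variables do not carry over. Pictures are saved under pics/ and viewed, and the job is handed in when it is done.

```bash
ls; mkdir -p pics
python3 - <<'E'
from cell import robot, grip, kin, viewer
import cv2
s=robot.observe()
print(s)
for n in ["scene","top","wrist"]:
    im=viewer.read_camera(n); cv2.imwrite(f"pics/{n}0.png",im[:,:,::-1])
    i=viewer.camera_info(n); print(n,i)
    for k in ["lug","dial_mark","start_button_top","grinder_rear","grinder"]:
        r=viewer.pinpoint(k,n)
        for d in r[:2]: print(k,d["confidence"],i["R"].T@(d["at"]-i["t"]) if hasattr(i["R"],"T") else d["at"])
print(robot.observe()["t"])
E
```

```text
pics
{'t': 0.0, 'joints': array([ 1.22900082,  0.46838263, -0.01159844,  1.60363886,  0.00599873,
        1.07140123, -0.05629389]), 'joint_velocities': array([-0.00148606, -0.00033012,  0.00080632,  0.0009753 ,  0.0009834 ,
        0.00077705, -0.0016086 ]), 'joint_torque': array([-2.71022182e-04, -5.20572710e+01, -1.25297098e-02, -2.43743384e+01,
       -5.66789252e-02,  1.73461391e-02,  1.55879238e-04]), 'tcp_pos': array([ 191.09428819, -620.65133818,  213.63050569]), 'tcp_rot': array([ 2.0610517 ,  0.31205042, -2.06186708]), 'contact_force': array([-0.29527132, -0.97383026, -0.44858835]), 'wrist_torque': array([-0.05312762,  0.01261185, -0.02124886]), 'grip_width': 1.0020771948990064}
scene {'camera_matrix': array([[360.59164446,   0.        , 263.68964866],
       [  0.        , 360.59164446, 192.83639349],
       [  0.        ,   0.        ,   1.        ]]), 'k1': 0.03890388770399648, 'R': array([[-0.8703721 , -0.49237863, -0.00396238],
       [-0.26944269,  0.48299537, -0.83313631],
       [ 0.41213232, -0.72407096, -0.55305352]]), 't': array([539.77874827, 198.55551536, 999.3
[... 748 characters left out ...]
8.41936478]
dial_mark 0.71 [576.05185895 253.20064514  76.50153506]
start_button_top 0.5 [553.55192648 167.46843926  74.92930259]
grinder_rear 0.87 [725.12430352 190.99693264  55.16343718]
grinder 0.56 [608.94103621 249.46939445  12.56320706]
wrist {'camera_matrix': array([[265.31350062,   0.        , 260.55977161],
       [  0.        , 265.31350062, 195.19972124],
       [  0.        ,   0.        ,   1.        ]]), 'k1': 0.0022396418609335797, 'R': array([[ 2.95221731e-01, -9.55428436e-01,  7.95106096e-04],
       [-9.26887572e-01, -2.86200687e-01,  2.42834503e-01],
       [-2.31783430e-01, -7.24269964e-02, -9.70067406e-01]]), 't': array([-650.88762499,  -27.401478  ,  389.43620203])}
0.9
```

View pics/scene0.png

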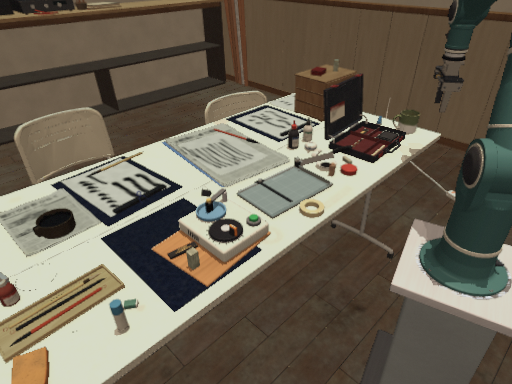

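View pics/top0.png

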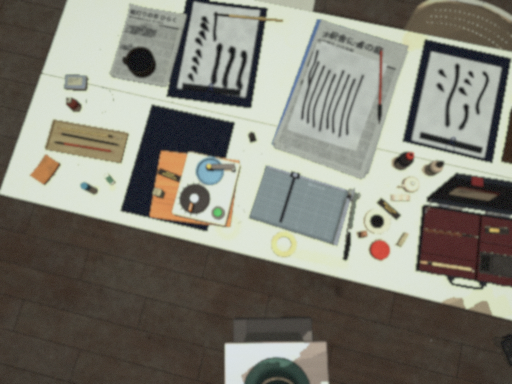

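```bash
cat > h.py <<'E'
import numpy as np, cv2
from scipy.spatial.transform import Rotation as Ro
from cell import robot, grip, kin, viewer
def rot(deg):
    a=np.radians(deg); c,s=np.cos(a),np.sin(a)
    return Ro.from_matrix(np.array([[0,c,s],[0,s,-c],[-1,0,0]])).as_rotvec()
def snap(n,f=None):
    i=viewer.camera_info(n); im=viewer.read_camera(n)
    if f: cv2.imwrite(f"pics/{f}.png",im[:,:,::-1])
    return im,i
def pins(n,i,ks,m=2):
    out={}
    for k in ks:
        for d in viewer.pinpoint(k,n)[:m]:
            p=i["R"].T@(np.array(d["at"])-i["t"]); out.setdefault(k,[]).append((d["confidence"],p)); print(n,k,round(d["confidence"],2),p.round(1))
    return out
E
python3 - <<'E'
from h import *
s=robot.observe(); M=Ro.from_rotvec(s["tcp_rot"]).as_matrix(); print(M.round(3))
i=viewer.camera_info("wrist"); c=-i["R"].T@i["t"]; print("cam in tool",M.T@(c-s["tcp_pos"]), (i["R"]@M).round(3))
p=s["tcp_pos"].copy(); p[2]=430
print(kin.ik(p,s["tcp_rot"]))
for a in range(-180,181,30):
    for q in [(600,245,300),(575,250,75)]:
        r=kin.ik(np.array(q,float),rot(a)); print(a,q,None if r is None else np.round(r,2))
E
```

```text
[[-0.     0.294 -0.956]
 [-0.    -0.956 -0.294]
 [-1.     0.     0.   ]]
cam in tool [-170.34178281    0.50580238  -68.61207202] [[-0.001  1.    -0.001]
 [-0.243  0.001  0.97 ]
 [ 0.97   0.001  0.243]]
[ 1.22046805e+00  3.48942266e-01  1.51504178e-04  1.29674634e+00
 -7.07404572e-06  1.49582240e+00 -5.14448875e-02]
-180 (600, 245, 300) [ 0.33  0.78 -1.32  1.46  0.76  1.48  2.16]
-180 (575, 250, 75) [ 0.34  1.12 -1.34  1.71  1.14  1.3   1.89]
-150 (600, 245, 300) [-1.25  0.73  1.35  1.56 -0.72  1.43 -2.47]
-150 (575, 250, 75) [-1.19  0.9   1.11  1.81 -0.93  1.06 -2.34]
-120 (600, 245, 300) [ 0.16  0.56 -0.91  1.47  0.45  1.33 -2.87]
-120 (575, 250, 75) [-0.09  0.67 -0.52  1.73  0.42  0.86 -2.89]
-90 (600, 245, 300) [ 0.14  0.55 -0.87  1.47  0.43  1.32 -2.33]
-90 (575, 250, 75) [-0.04  0.69 -0.59  1.73  0.48  0.88 -2.41]
-60 (600, 245, 300) [ 0.21  0.6  -1.    1.46  0.51  1.35 -1.87]
-60 (575, 250, 75) [ 0.02  0.72 -0.68  1.72  0.56  0.9  -1.94]
-30 (600, 245, 300) [ 0.22  0.61 -1.02  1.46  0.53  1.36 -1.36]
-30 (575, 250, 75) [ 0.13  0.79 -0.87  1.72  0.71  0.98 -1.53]
0 (600, 245, 30
[... 163 characters left out ...]
 -0.32]
30 (575, 250, 75) [ 0.22  0.88 -1.03  1.71  0.86  1.06 -0.58]
60 (600, 245, 300) [ 0.23  0.63 -1.05  1.46  0.54  1.37  0.2 ]
60 (575, 250, 75) [ 0.24  0.91 -1.06  1.71  0.89  1.09 -0.07]
90 (600, 245, 300) [ 0.23  0.62 -1.04  1.46  0.54  1.36  0.73]
90 (575, 250, 75) [ 0.25  0.93 -1.1   1.71  0.92  1.11  0.43]
120 (600, 245, 300) [ 0.26  0.65 -1.11  1.46  0.59  1.39  1.22]
120 (575, 250, 75) [ 0.26  0.94 -1.11  1.71  0.94  1.12  0.94]
150 (600, 245, 300) [ 0.33  0.78 -1.32  1.46  0.76  1.48  1.63]
150 (575, 250, 75) [ 0.34  1.12 -1.34  1.71  1.14  1.3   1.36]
180 (600, 245, 300) [ 0.33  0.78 -1.32  1.46  0.76  1.48  2.16]
180 (575, 250, 75) [ 0.34  1.12 -1.34  1.71  1.14  1.3   1.89]
```

Run:
```python
from h import *
robot.goto_joints([1.22,.349,0,1.297,0,1.496,-.05])
grip(0.0,20)
robot.goto_joints([-0.40,.349,0,1.297,0,1.496,.8])
print(robot.observe()["tcp_pos"],robot.observe()["t"])
p=np.array([545,262,200.]); q=kin.ik(p,rot(74)); print(q)
if q is not None and abs(q[2])<0.5:
    robot.movep(p,rot(74))
s=robot.observe(); print(s["t"],s["tcp_pos"],s["contact_force"],s["grip_width"])
im,i=snap("wrist","w1"); P=pins("wrist",i,["lug","dial_mark","start_button_top","grinder_rear","grinder","lug_pushed_cheek","lug_far_cheek","stone_seal"])
print(robot.observe()["t"])
```

```text
[611.21671043 220.82263718 429.87382401] 6.4083
[-0.46129467  0.4083787  -0.05463858  1.73026633  0.02571606  1.0036415
  0.76627797]
7.3667 [546.65539441 262.05473098 201.514296  ] [ 0.02244792 -0.68506034  0.02143964] 0.00362988610624761
wrist lug 0.58 [575.1 254.5  82.6]
wrist dial_mark 0.66 [557.6 262.3  59.8]
wrist start_button_top 0.57 [556.6 169.7  76.6]
wrist grinder 0.58 [603.6 244.5   8.4]
wrist lug_pushed_cheek 0.32 [561.8 261.3  65.6]
wrist lug_far_cheek 0.19 [460.4 -42.3   4.4]
wrist stone_seal 0.61 [634.2 370.3  10.2]
7.8167
```

```bash
python3 -c "
import cv2
a=cv2.imread('pics/w1.png');cv2.imwrite('pics/w1b.png',cv2.resize(a,(768,576),interpolation=cv2.INTER_CUBIC))"
```

```text
(no output)
```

View pics/w1b.png

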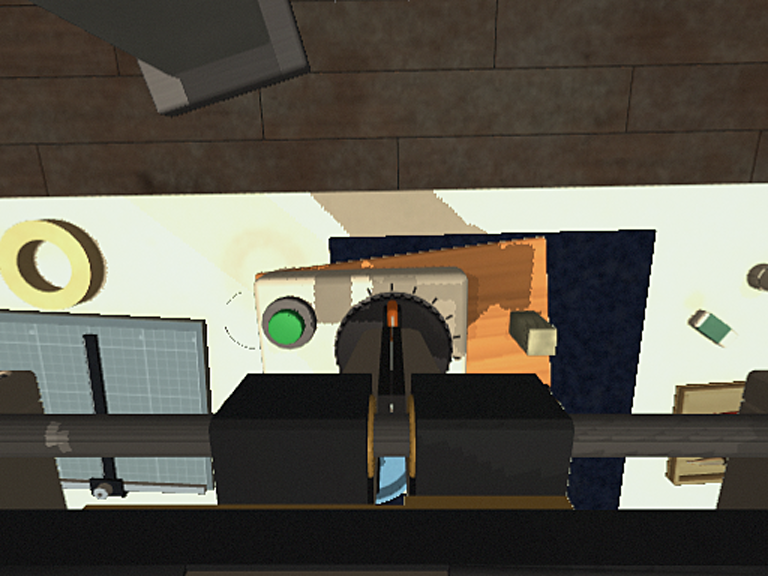

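Run:
```python
from h import *
import pickle
p=np.array([672,228,160.]); q=kin.ik(p,rot(74)); print(q)
robot.movep(p,rot(74))
s=robot.observe(); print(s["t"],s["tcp_pos"],s["contact_force"])
im,i=snap("wrist","w2"); P=pins("wrist",i,["lug","dial_mark","start_button_top"])
m=viewer.silhouettes("start_button","wrist"); m2=viewer.silhouettes("lug","wrist")
print([ (d["confidence"],np.argwhere(d["mask"]).mean(0),d["mask"].sum()) for d in m[:2]+m2[:2]])
pickle.dump(i,open("i2.pkl","wb"))
print(robot.observe()["t"])
b=cv2.resize(im[:,:,::-1],(1536,1152),interpolation=cv2.INTER_CUBIC)
cv2.imwrite("pics/w2b.png",cv2.resize(im[:,:,::-1],(768,576),interpolation=cv2.INTER_CUBIC))
# crop around dial center projection
def proj(X):
    c=i["R"]@X+i["t"]; x,y=c[:2]/c[2]; k=1+i["k1"]*(x*x+y*y); K=i["camera_matrix"]; return K[0,0]*x*k+K[0,2],K[1,1]*y*k+K[1,2]
print(proj(np.array([605,247,64.])))
```

```text
[-0.36342938  0.61931013 -0.01630322  1.48440442  0.01098636  1.03796733
  0.90925757]
8.425 [671.62747527 228.02568454 159.19932535] [-0.47932326  0.41464868  0.25190554]
wrist lug 0.79 [578.5 252.6  81.2]
wrist start_button_top 0.83 [557.3 171.   74.8]
[(0.57, array([ 99.54556804, 168.09612984]), np.int64(801)), (0.71, array([126.03146987, 260.90315978]), np.int64(7817)), (0.17, array([148.41879913, 235.96260244]), np.int64(29895))]
8.725
(np.float64(260.6820775107412), np.float64(126.4798744698569))
```

View pics/w2b.png

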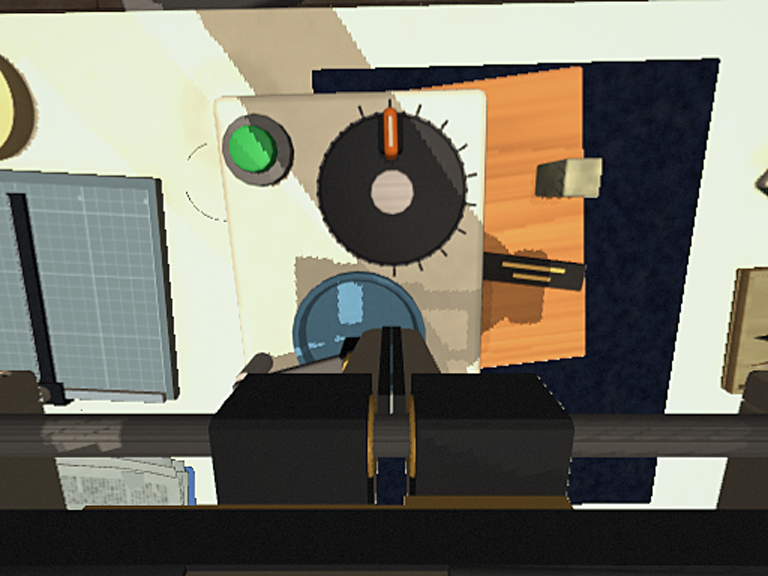

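```bash
cat >> h.py <<'E'
def ray(i,u,v,z):
    K=i["camera_matrix"]; x=(u-K[0,2])/K[0,0]; y=(v-K[1,2])/K[1,1]; r=np.hypot(x,y); q=r
    for _ in range(20): q=r/(1+i["k1"]*q*q)
    f=q/r if r>0 else 1
    d=i["R"].T@np.array([x*f,y*f,1]); c=-i["R"].T@i["t"]; return c+d*(z-c[2])/d[2]
E
python3 - <<'E'
from h import *
import pickle
i=pickle.load(open("i2.pkl","rb"))
im=cv2.imread("pics/w2.png"); hsv=cv2.cvtColor(im,cv2.COLOR_BGR2HSV)
g=(hsv[...,0]>45)&(hsv[...,0]<80)&(hsv[...,1]>140)
n,l,st,ce=cv2.connectedComponentsWithStats(g.astype(np.uint8)); k=1+st[1:,4].argmax(); print("green",ce[k],st[k])
ys,xs=np.where(l==k); (cc,r)=cv2.minEnclosingCircle(np.c_[xs,ys].astype(np.float32)); print(cc,r)
B=ray(i,*cc,75); print("button",B, ray(i,*ce[k],75))
# dial hub white cap & disc
sub=(im.max(2)<75); sub[:60]=0; sub[180:]=0; sub[:,:205]=0; sub[:,315:]=0
n,l,st,ce=cv2.connectedComponentsWithStats(sub.astype(np.uint8)); k=1+st[1:,4].argmax(); ys,xs=np.where(l==k); print(st[k])
(cd,r)=cv2.minEnclosingCircle(np.c_[xs,ys].astype(np.float32)); print("disc",cd,r, ray(i,*cd,64), "r mm",np.linalg.norm(ray(i,cd[0]+r,cd[1],64)-ray(i,*cd,64)))
D=ray(i,*cd,64)
o=((hsv[...,0]<14)&(hsv[...,1]>150)&(hsv[...,2]>90)); o[:65]=0;o[112:]=0;o[:,245:275]&=True;o[:,:245]=0;o[:,275:]=0
ys,xs=np.where(o); print("lug px",xs.min(),xs.max(),ys.min(),ys.max(),xs.mean(),ys.mean())
L=ray(i,xs.mean(),ys.mean(),89); print("lug",L)
v=B-D; print("d",np.hypot(*v[:2]),"(89.5)"); yaw=np.degrees(np.arctan2(v[1],v[0])-np.arctan2(-85,-28)); print("yaw",yaw)
w=L-D; az=np.degrees(np.arctan2(w[1],w[0])); print("lug az",az,"r",np.hypot(*w[:2]),"dial",200-(az-yaw))
c=im[50:180,130:330]; cv2.imwrite("pics/w2c.png",cv2.resize(c,(800,520),interpolation=cv2.INTER_CUBIC))
E
```

```text
green [168.28978008  98.99741268] [153  84  32  31 773]
(168.6086883544922, 98.60869598388672) 16.659143447875977
button [558.63836907 173.43973901  75.        ] [558.87130227 173.04308952  75.        ]
[ 211   75  101  103 6864]
disc (261.5969543457031, 125.35038757324219) 51.66876220703125 [604.22621269 248.1425593   64.        ] r mm 50.00629888598079
lug px 256 264 71 105 260.0134529147982 88.11210762331838
lug [574.7703533  255.07375834  89.        ]
d 87.51435793666816 (89.5)
yaw -13.161388358976371
lug az 166.75872699740933 r 30.26035645281284 dial 20.079884643614292
```

View pics/w2c.png

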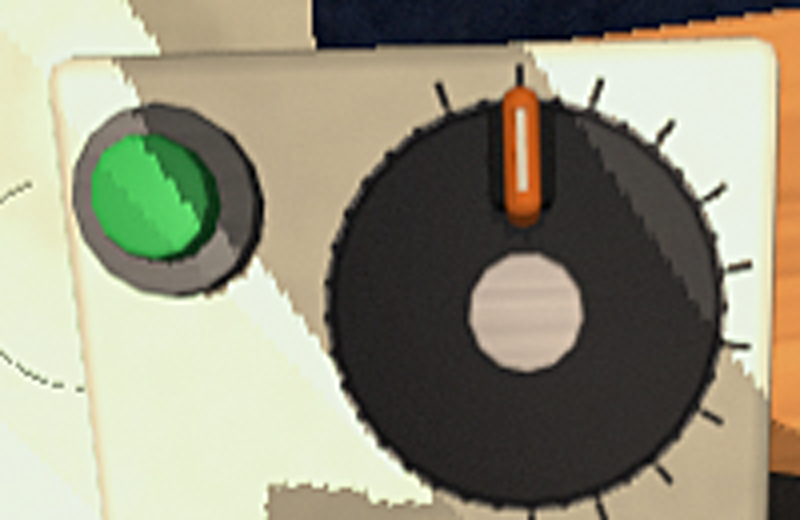

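```bash
cat >> h.py <<'E'
D=np.array([604.3,247.5])
def pose(th,z,off=14.5,r=33.):
    t=np.radians(th); u=np.array([np.cos(t),np.sin(t)]); tc=np.array([-u[1],u[0]])
    p=D+r*u+off*tc
    return np.array([p[0],p[1],z]),rot(th-90)
def forces(th,F0):
    s=robot.observe(); F=s["contact_force"]-F0; t=np.radians(th)
    u=np.array([np.cos(t),np.sin(t)]); cw=np.array([u[1],-u[0]])
    return s,F[:2]@cw,F[:2]@u,F[2]
E
python3 - <<'E'
from h import *
th=181
p,r=pose(th,150); robot.servo_line(p,feed=150,rotation=r); print(robot.observe()["t"])
p,r=pose(th,73); robot.servo_line(p,feed=80,rotation=r)
fs=[]
for _ in range(4): robot.hold(0.03); fs.append(robot.observe()["contact_force"])
print(np.round(fs,2)); F0=np.mean(fs,0); np.save("F0.npy",F0)
s=robot.observe(); print(s["t"],s["tcp_pos"],p,s["joints"].round(2))
im,i=snap("wrist","w3")
for th in np.arange(179.5,172,-1.5):
    p,r=pose(th,73); robot.servo_line(p,feed=25,rotation=r)
    s,a,b,c=forces(th,F0); print(round(th,1),round(s["t"],2),np.round([a,b,c],2),(s["tcp_pos"]-p).round(1))
    if a<-1.5: break
cv2.imwrite("pics/w3b.png",cv2.resize(im[:,:,::-1],(768,576),interpolation=cv2.INTER_CUBIC))
E
```

```text
9.55
[[-0.49  0.23  0.12]
 [ 0.64 -0.31  0.21]
 [-0.19 -0.17 -0.35]
 [ 1.43  0.37 -0.41]]
10.8 [571.93222091 232.53822968  73.6357489 ] [571.55808595 232.42627901  73.        ] [-0.37  0.59 -0.09  1.78  0.07  0.78  1.09]
179.5 11.1 [-1.01 -0.22  1.32] [ 0.3 -0.2  0.3]
178.0 11.35 [-1.79 -0.89  0.66] [ 0.3 -0.6  0.2]
```

View pics/w3b.png

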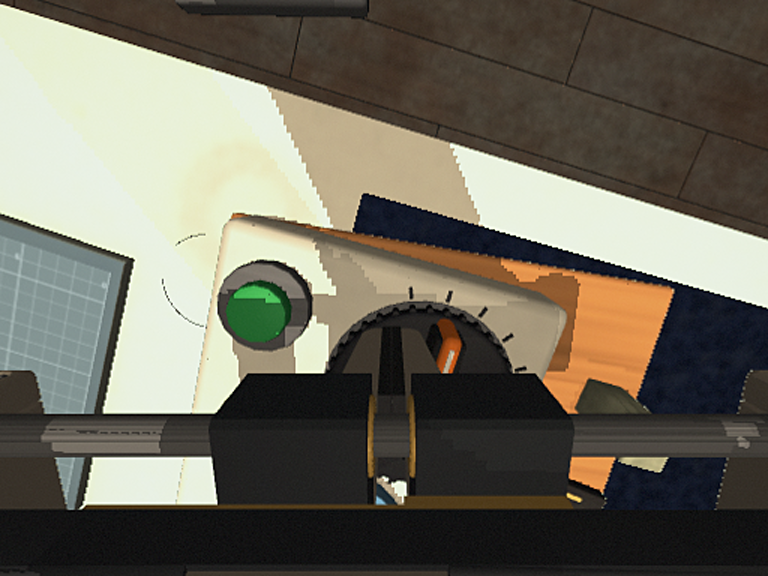

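Run:
```python
from h import *
s=[]
for _ in range(10): robot.hold(0.01); s.append(robot.observe()["contact_force"])
F=np.array(s); print(F.std(0),F.mean(0),np.load("F0.npy"),robot.observe()["t"])
t=np.radians(178);u=np.array([np.cos(t),np.sin(t)]); print((F.mean(0)[:2])@np.array([u[1],-u[0]]))
im,i=snap("wrist","w4")
cv2.imwrite("pics/w4b.png",cv2.resize(im[180:260,200:340,::-1],(784,448),interpolation=cv2.INTER_CUBIC))
```

```text
[0.51425961 0.59385037 0.59190392] [ 0.47473382 -2.26324448  1.55269976] [ 0.34844038  0.03047453 -0.10986403] 11.4333
-2.245297800141798
```

View pics/w4b.png

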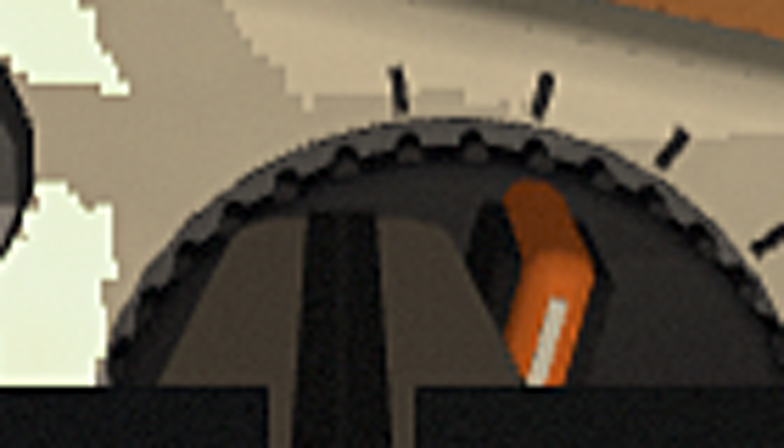

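```bash
cat >> h.py <<'E'
def pose2(th,z=71,off=19.2,r=33.,tilt=6):
    p,R=pose(th,z,off,r)
    return p,(Ro.from_rotvec(R)*Ro.from_rotvec([0,0,np.radians(tilt)])).as_rotvec()
def push(ths,F0,feed=30,z=71,stop=8,n=4):
    for th in ths:
        p,r=pose2(th,z); robot.servo_line(p,feed=feed,rotation=r)
        f=[]
        for _ in range(n):
            robot.hold(0.01); s,*x=forces(th,F0); f.append(x)
        f=np.mean(f,0)
        print(round(th,1),round(s["t"],2),"cw/rad/z",f.round(2),"err",(s["tcp_pos"]-p).round(1))
        if np.abs(f).max()>stop: print("STOP"); break
E
python3 - <<'E'
from h import *
for th in (172,150,126,105,90): 
    p,r=pose2(th); q=kin.ik(p,r); print(th,None if q is None else q.round(2))
p,r=pose2(174); robot.servo_line(p,feed=30,rotation=r)
f=[]
for _ in range(12): robot.hold(0.01); f.append(robot.observe()["contact_force"])
F0=np.mean(f,0); print(F0); np.save("F0.npy",F0)
push(np.arange(171,146,-2.5),F0)
im,i=snap("wrist","w5")
cv2.imwrite("pics/w5b.png",cv2.resize(im[130:270,160:380,::-1],(792,504),interpolation=cv2.INTER_CUBIC))
E
```

```text
172 [-0.3   0.57 -0.12  1.83 -0.04  0.69  1.06]
150 [-0.42  0.55 -0.01  1.85 -0.09  0.65  0.68]
126 [-0.57  0.55  0.12  1.85 -0.13  0.64  0.26]
105 [-0.69  0.58  0.24  1.83 -0.18  0.65 -0.1 ]
90 [-0.77  0.6   0.33  1.8  -0.21  0.68 -0.34]
[ 0.07909505  0.53271703 -0.01252731]
171.0 12.14 cw/rad/z [-1.28 -0.03  0.05] err [-0.3  1.4  0.1]
168.5 12.43 cw/rad/z [-0.91 -0.16 -0.2 ] err [-0.   0.3  0. ]
166.0 12.71 cw/rad/z [-0.97 -0.14 -0.33] err [0. 0. 0.]
163.5 12.99 cw/rad/z [-0.52  0.17 -0.08] err [ 0.  -0.1  0. ]
161.0 13.28 cw/rad/z [-0.9  -0.24 -0.04] err [-0. -0.  0.]
158.5 13.56 cw/rad/z [-0.33  0.02 -0.24] err [ 0. -0.  0.]
156.0 13.84 cw/rad/z [-0.44 -0.25  0.26] err [-0. -0.  0.]
153.5 14.12 cw/rad/z [-0.43 -0.3   0.22] err [-0.  0.  0.]
151.0 14.41 cw/rad/z [-0.69 -0.33 -0.21] err [-0. -0. -0.]
148.5 14.69 cw/rad/z [-0.56 -0.02 -0.1 ] err [-0.  -0.1 -0. ]
```

View pics/w5b.png

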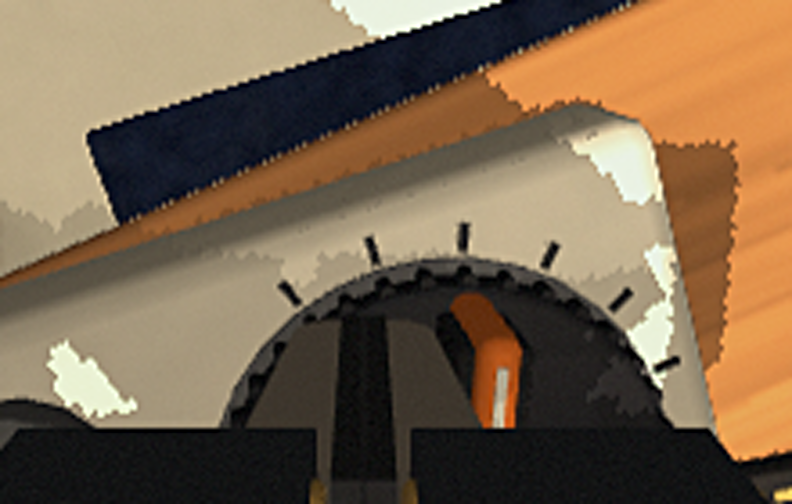

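```bash
cat >> h.py <<'E'
def proj(i,X):
    c=i["R"]@np.asarray(X,float)+i["t"]; x,y=c[:2]/c[2]; k=1+i["k1"]*(x*x+y*y); K=i["camera_matrix"]; return np.array([K[0,0]*x*k+K[0,2],K[1,1]*y*k+K[1,2]])
def overlay(im,i,f,ths,box=(130,270,160,380),sc=3.6,z=90):
    y0,y1,x0,x1=box
    b=cv2.resize(np.ascontiguousarray(im[y0:y1,x0:x1,::-1]),None,fx=sc,fy=sc,interpolation=cv2.INTER_CUBIC)
    g=lambda X:tuple(((proj(i,X)-[x0,y0]+.5)*sc).astype(int).tolist())
    for th,col in ths:
        t=np.radians(th); u=np.array([np.cos(t),np.sin(t)])
        cv2.line(b,g([*(D+20*u),z]),g([*(D+46*u),z]),col,1)
        cv2.circle(b,g([*(D+50*u),64]),4,col,1); cv2.line(b,g([*(D+52*u),53]),g([*(D+58*u),53]),col,1)
    cv2.imwrite(f"pics/{f}.png",b)
E
python3 - <<'E'
from h import *
im=cv2.imread("pics/w5.png")[:,:,::-1]; i=viewer.camera_info("wrist")
overlay(im,i,"w5c",[(166,(0,0,255)),(146,(0,255,0)),(126,(255,0,0)),(186,(255,255,0))])
E
```

```text
(no output)
```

View pics/w5c.png

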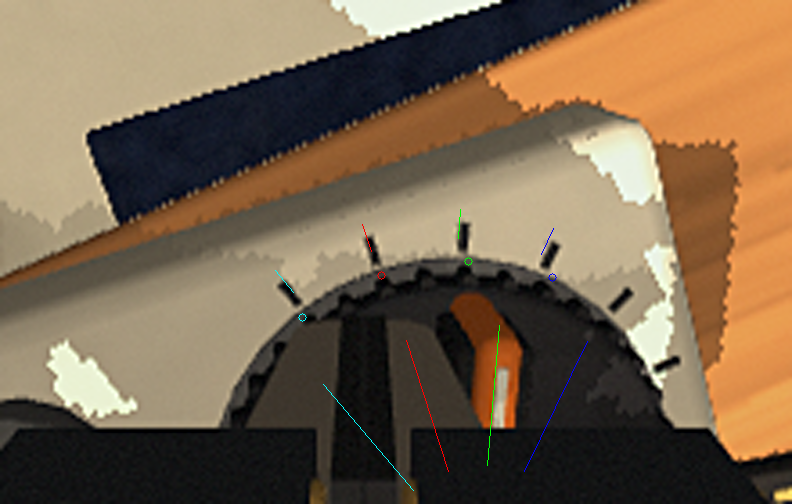

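Run:
```python
from h import *
F0=np.load("F0.npy")
push(np.arange(146,110,-2.5),F0)
im,i=snap("wrist","w6")
overlay(im,i,"w6c",[(126,(0,0,255)),(106,(0,255,0)),(86,(255,0,0))])
```

```text
146.0 15.03 cw/rad/z [-0.27 -0.52  0.18] err [-0.1  0.  -0. ]
143.5 15.31 cw/rad/z [-2.31 -0.9   0.54] err [-0.1 -0.8 -0.1]
141.0 15.59 cw/rad/z [-2.5  -0.88 -0.47] err [-0.3 -0.3 -0.3]
138.5 15.88 cw/rad/z [-1.35  0.92 -0.81] err [-0.2  0.4 -0.1]
136.0 16.16 cw/rad/z [-0.28 -0.12  0.52] err [0.5 0.5 0.3]
133.5 16.44 cw/rad/z [-0.45 -0.31  0.  ] err [0.2 0.2 0.2]
131.0 16.73 cw/rad/z [-0.85 -0.36 -0.07] err [-0.  0. -0.]
128.5 17.01 cw/rad/z [-0.14 -0.56 -0.04] err [-0.  0.  0.]
126.0 17.29 cw/rad/z [-0.71 -0.3   0.03] err [-0.1 -0.  -0. ]
123.5 17.57 cw/rad/z [-1.62 -0.82  0.27] err [-0.3 -0.5 -0.2]
121.0 17.86 cw/rad/z [-3.18 -0.37 -0.24] err [-0.6 -0.4 -0.3]
118.5 18.14 cw/rad/z [-1.56 -0.18 -0.93] err [-0.2  0.3 -0.1]
116.0 18.43 cw/rad/z [-0.43 -0.16 -0.15] err [0.7 0.4 0.4]
113.5 18.71 cw/rad/z [-0.32 -0.52 -0.03] err [0.3 0.1 0.2]
111.0 18.99 cw/rad/z [-0.16 -0.83  0.14] err [-0.  0.  0.]
```

View pics/w6c.png

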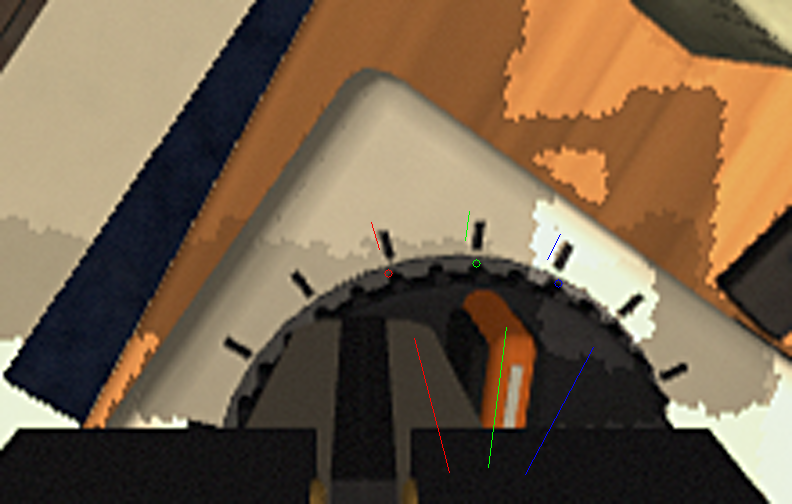

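Run:
```python
from h import *
F0=np.load("F0.npy")
push(np.arange(108.5,93.9,-2.0),F0)
im,i=snap("wrist","w7")
overlay(im,i,"w7c",[(106,(0,0,255)),(86,(0,255,0)),(66,(255,0,0))])
```

```text
108.5 19.32 cw/rad/z [-0.52 -0.65  0.02] err [-0.1  0.  -0. ]
106.5 19.61 cw/rad/z [-0.34 -0.39  0.07] err [-0.1  0.  -0. ]
104.5 19.89 cw/rad/z [-0.1  -0.33 -0.29] err [-0.1 -0.  -0.1]
102.5 20.18 cw/rad/z [-2.37 -0.96  1.05] err [-0.6 -0.3 -0.2]
100.5 20.46 cw/rad/z [-2.69 -1.04 -0.44] err [-0.5 -0.  -0.3]
98.5 20.74 cw/rad/z [-1.78  0.35 -0.62] err [-0.   0.2 -0.1]
96.5 21.02 cw/rad/z [-0.27 -0.06 -0.4 ] err [0.7 0.1 0.3]
94.5 21.31 cw/rad/z [-0.33 -0.73 -0.11] err [ 0.4 -0.   0.2]
```

View pics/w7c.png

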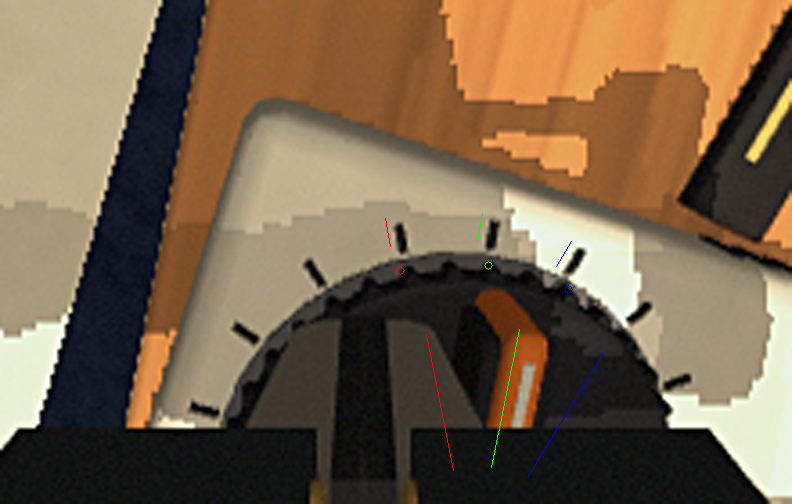

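Run:
```python
from h import *
F0=np.load("F0.npy")
p,r=pose2(100); robot.servo_line(p,feed=40,rotation=r)
p,r=pose2(100,z=150); robot.servo_line(p,feed=150,rotation=r)
robot.movep(np.array([660,230,170.]),rot(76))
s=robot.observe(); print(s["t"],s["tcp_pos"])
im,i=snap("wrist","w8"); pins("wrist",i,["lug","dial_mark","start_button_top"])
overlay(im,i,"w8c",[(166,(0,0,255)),(86,(0,255,0))],box=(30,190,130,350),sc=3.6)
hsv=cv2.cvtColor(im,cv2.COLOR_RGB2HSV)
g=(hsv[...,0]>45)&(hsv[...,0]<80)&(hsv[...,1]>140)
n,l,st,ce=cv2.connectedComponentsWithStats(g.astype(np.uint8)); k=1+st[1:,4].argmax(); print(ce[k],ray(i,*ce[k],75))
print(robot.observe()["t"])
```

```text
23.3583 [659.1514256  230.26454513 168.8536554 ]
wrist lug 0.67 [608.1 279.5  77.4]
wrist dial_mark 0.98 [612.6 299.3  67.2]
wrist start_button_top 0.93 [557.7 170.1  74.7]
[176.66037736 110.9317852 ] [558.70116697 172.72601743  75.        ]
23.5583
```

View pics/w8c.png

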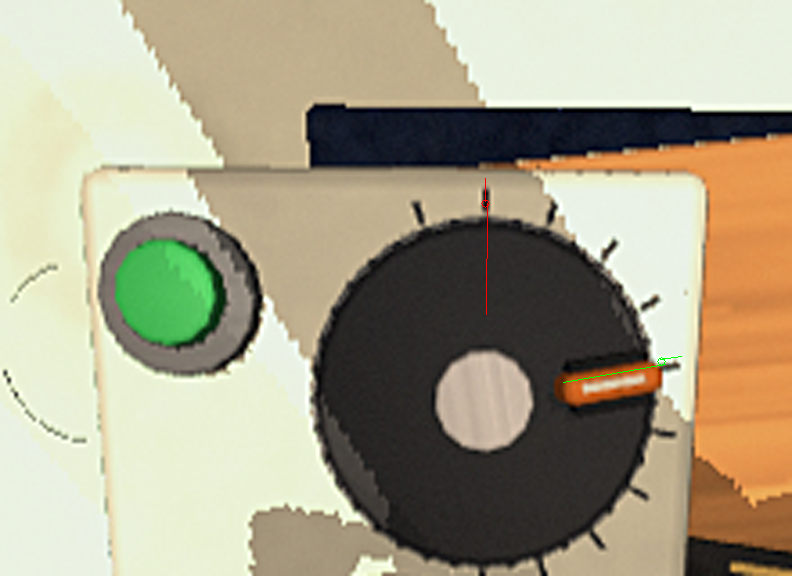

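Run:
```python
from h import *
R=rot(76); c=np.array([558.,172.])
robot.movep(np.array([*c,130.]),R)
robot.servo_line([*c,82.],feed=80)
f=[]
for _ in range(10): robot.hold(0.01); f.append(robot.observe()["contact_force"])
F0=np.mean(f,0); print(robot.observe()["t"],F0)
for z in [79,77,76,75,74,73,72,71,70,69,68.5,68,67.5,67]:
    robot.servo_line([*c,z],feed=20)
    f=[]
    for _ in range(5): robot.hold(0.01); f.append(robot.observe()["contact_force"])
    s=robot.observe(); f=np.mean(f,0)-F0; print(z,round(s["t"],2),s["tcp_pos"].round(1),f.round(2))
    if f[2]>14: break
```

```text
24.9583 [ 0.50347306  0.07507395 -0.15985182]
79 25.3 [558.  172.   79.1] [-0.51 -0.03  0.27]
77 25.59 [557.9 172.   76.9] [-0.46 -0.17 -0.28]
76 25.88 [558. 172.  76.] [-0.64  0.01 -0.2 ]
75 26.18 [558.2 172.1  75.2] [-0.34  0.01  1.1 ]
74 26.47 [558.2 172.1  74.1] [-0.25  0.26  1.7 ]
73 26.76 [558.2 172.   73.1] [-0.28  0.44  2.46]
72 27.05 [558.2 172.   72.1] [0.14 0.09 2.45]
71 27.34 [558.2 172.1  71.1] [0.23 0.18 3.03]
70 27.63 [558.2 172.   70.1] [0.57 0.01 3.39]
69 27.93 [558.2 172.1  69.4] [-0.52 -0.4   6.34]
68.5 28.22 [558.2 172.1  69.3] [-1.55 -0.42  9.65]
68 28.51 [558.2 172.1  69.2] [-2.67 -0.82 12.23]
67.5 28.8 [558.2 172.   69.2] [-3.99 -1.21 15.96]
```

Run:
```python
from h import *
c=[558.,172.]
robot.servo_line([*c,85],feed=40)
robot.servo_line([*c,150],feed=150)
robot.movep(np.array([660,230,170.]),rot(76))
robot.hold(0.2); s=robot.observe(); print(s["t"],s["contact_force"])
im,i=snap("wrist","w9"); pins("wrist",i,["dial_mark","start_button_top"],1)
overlay(im,i,"w9c",[(166,(0,0,255)),(86,(0,255,0))],box=(30,190,130,350),sc=3.6)
```

```text
30.7167 [ 0.43788954 -0.18260611  0.26558241]
wrist dial_mark 0.8 [611.1 299.3  66.4]
wrist start_button_top 0.88 [555.7 171.   76.4]
```

View pics/w9c.png

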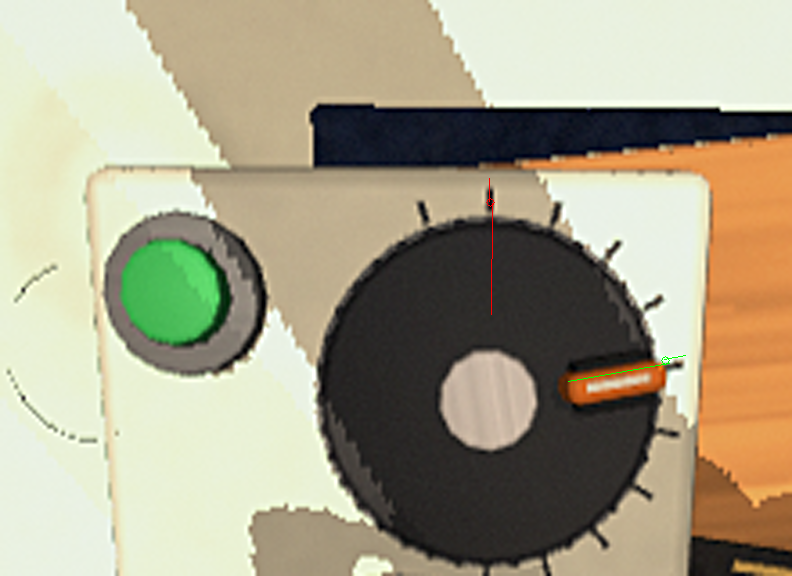

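The picture shows the lug at (612,382) still on the sixth tick, four clicks from its start at (490,200). The button at (172,290) is back up, and the grinder has not moved. Handing in.

```bash
python3 -c "
from cell import robot
print(robot.job_done(), robot.observe()['t'])"
```

```text
the job is handed in; nothing more can be done
the job is handed in; nothing more can be done
```

I turned the dial exactly four clicks clockwise, then pressed the start button fully down and let it go. The job was handed in at about 31 s, with the arm clear of everything.

- **Dial:** I pushed the lug's anticlockwise cheek round the arc with the shut fingertips. The lug went from the second tick (20°) to the sixth (100°), and the pictures after the first, third and fourth clicks each matched. The last three clicks also showed in the force readings as a rise to about 2.5–3 N and a drop. The first did not show clearly in the force, so I rely on the picture for that one. The finger stopped about 8° short of where the lug settled.
- **Start button:** contact came at about 75 mm above the table and the button stopped hard at about 69 mm, which is the full 6 mm. I pressed on to 16 N to be sure and then released it. Up to 4 N of sideways force built up at the stop.
- **Final picture:** the lug is still on the sixth tick, the button is back up, and the grinder shows no visible shift. The bystanders were not measured again at the end; no contact with them showed in the force readings.

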